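# Build a valve packing set on the stem of the packing stand

### The arm

A 7-joint arm with a two-finger parallel gripper is mounted at the origin on a cart in front of the work surface, level with it; the furniture and walls round the work are solid. World frame = base frame: x ahead of the robot, y to its left, z up, the work surface at z = 0. Lengths are in m, angles in rad, forces in N, time in s.
With the tool pointing down it reaches from about 0.425 to 1.025 m from the base axis. Payload 9.4 kg.
Tool frame: the origin (TCP) lies between the finger pads; the fingertips stand bot.tip_reach ahead of it and the grasp point (between the pads) lies 5 mm behind it (bot.tip_reach is the distance from the TCP to the fingertips, in m); z points along the fingers, y is the line along which they close (so a half turn about z gives the same grasp; the last joint's range is limited). The gripper opens to 85 mm and grips with 20 to 120 N. Pads are 22 mm wide; open, the fingers measure 114 mm over their backs; the gripper's body (76 mm by 85 mm) begins 54 mm behind the grasp point. The pads swing forward as they close: fully open they stand 13 mm farther back than shut.
Start: joints at [1.035, 0.599, -0.003, 1.599, 0.002, 0.943, -0.08], TCP at [0.321, -0.65, 0.245] pointing down, gripper open.
Joint ranges: [-2.57, 2.57], [-0.35, 1.97], [-1.29, 1.29], [0.11, 2.56], [-1.05, 4.19], [0.11, 1.86], [-2.63, 2.63]. Speed limits (rad/s): [2.22, 2.22, 3.01, 3.01, 3.14, 3.14, 3.14].

### API

Orientations are given as [roll, pitch, yaw] about the fixed x, y, z axes, in that order (R = Rz(yaw) Ry(pitch) Rx(roll)).
In Python, from station import bot gives the robot as it stands.
- The arm moves only by the tool servo_tool, never from a script. Its argument "plan" is a list of rows, each a list of 7 numbers: the shift along the tool's x, y, z in mm, then the turn, a rotation vector about the tool's x, y, z in degrees, then the closure, from -1 (fully open) to 1 (shut). A call has 1 to 10 rows; each row is the pose to reach, as a shift and turn from the pose commanded when the call began, along the tool's axes at that moment; what a row does not reach only later rows make up. A row lasts 1/12 s, in which the tool goes at most 41.7 mm and 7.16 degrees, less where a joint would pass 70% of its speed; a pose out of reach is approached as far as the arm can. A call with a gripper value outside its range is refused whole. The fingers move at their own pace and stop on an object; "squeeze" is the grip in N (left out, the last holds). Time passes only in rows, so rows that repeat a pose let the fingers close. It gives the time, the measured TCP pose, the force, the opening and the grip force at its end, in the units of the state.
- bot.get_state(): the state, without advancing time (a new reading comes with each control period).
- bot.snapshot(name): name is "scene" or "top"; returns the picture (400x640x3 uint8, red, green, blue); there is no depth.
- bot.calibration(name): a dict with "fx", "fy", "cx", "cy" (pixels), "distortion" ([k1, k2, p1, p2, k3] as OpenCV has them; the pictures are not rectified), "rvec" (rotation vector, rad) and "tvec" (3), from world to camera coordinates, as OpenCV has them. Camera axes: x right, y down, z forward; pixel columns grow to the right and rows downward; lengths in m; the calibration is good to about 2 mm. A picture is of the moment at which its call begins. calibration takes no time and is no camera call.
- bot.finish_job(): hands the job in; it is judged then, once.
The state is a dict: "clock": time; "q": joint angles; "qvel": joint speeds; "effort": joint torques, N m; "tool_pos": TCP position; "tcp_rot": TCP orientation; "contact_force": force on the tool from outside, world axes, zero at the start; "moment": the same for the moment, N m; "width": finger opening in m; "grasp_force": force on a finger pad.
Only numpy, scipy, OpenCV 4.12 (cv2) and the standard library are available. Lean on these libraries where they do the work, as an engineer would, in place of code of your own. Each camera call takes 0.05 s, during which the arm holds its last target. There are 200 camera calls.

### The job

Build up the valve packing set on the upright stem of the blue packing stand: first the brass ring down on the seat, then the white ring, then the thick black ring, and last the dark steel gland follower on top with its flange upwards. Every part goes over the stem and lies flat on the one below; leave the nut, the hose coupling, the roll of thread tape and the thin O-ring where they are.

Things in the scene. Friction and masses are not known exactly. Their poses are not given: they have to be found in the camera images.
- stand: packing stand, fixed to the bench: round blue foot 90 mm across, 14 mm high, with four small bolt heads; on it a dark round seat 44 mm across, its top 24 mm above the bench; from it rises a steel stem 16 mm thick, straight to 63 mm above the bench, then tapering to a 6 mm tip at 70 mm. Origin: centre of the underside, on the bench and on the stem's axis; z up.
- brass_ring: brass base ring, 52 mm outside, 12 mm high, with a 23 mm hole right through, about 120 g. Loose; lies flat with its axis upright. Origin: centre of the underside; z is the axis.
- white_ring: white packing ring (hard plastic, rigid), 48 mm outside, 12 mm high, with a 23 mm hole right through, about 40 g. Loose; lies flat with its axis upright. Origin: centre of the underside; z is the axis.
- black_ring: thick black packing ring (rigid), 44 mm outside, 10 mm high, with a 23 mm hole right through, about 50 g; the thin wide black O-ring is another thing. Loose; lies flat with its axis upright. Origin: centre of the underside; z is the axis.
- gland: dark grey steel gland follower, 18 mm high: a sleeve 34 mm outside and 10 mm high below, a round flange 56 mm across and 8 mm thick above (10 to 18 mm over the underside), with a 23 mm hole right through, about 160 g. Loose; stands on its sleeve, flange on top. Origin: centre of the underside of the sleeve; z is the axis, towards the flange. Grip it by the flange.
- nut: bystander: rusty brown hexagon nut, 24 mm across corners, 10 mm high, loose. Origin: centre of the underside.
- coupling: bystander: pale grey hose coupling standing upright, 25 mm across, 32 mm high, loose. Origin: centre of the underside.
- thread_tape: bystander: blue and white roll of thread tape lying flat, 52 mm across, 16 mm high, loose. Origin: centre of the underside.
- o_ring: bystander: thin black O-ring lying flat, 66 mm across, 8 mm high, loose. Origin: centre of the underside.
- manifold_wheel (a point): an obstacle: the black hand wheel, 70 mm across, that sticks out towards the robot from the air manifold at the back of the bench, here its middle, about 0.27 m above the bench; it is solid and reaches 12 mm nearer the robot than this point. Keep the gripper and wrist clear of it; to the right of the work a red hose hangs over the bench, keep clear of that too.

How it is judged:
By the outcome, as a careful person would: the job done as asked, in the order asked, and still so for the second after the job is handed in, with the robot touching nothing.
It also fails if it takes over 109 s, if anything falls off the work surface, if the arm or the gripper's body presses on something with over 40 N, if the wrist force passes 120 N, or if a joint passes its speed limit or range.

## Working session

There is one attempt and no reset: what is moved stays moved. The work goes in short steps, Python scripts to look and compute and a tool call to move; the robot and the scene stay as the last step left them, time stands still between calls to the robot, and variables do not carry over. Pictures are saved under pics/ and viewed, at most 19 in all, crops included, and the job is handed in when it is done.

Besides the shell and the picture viewer there is one more tool, called after "Emit:" as name(argument=value, ...), one argument or row to a line, values as JSON. servo_tool: Moves the arm, as the interface text tells. Its arguments: {"type":"object","properties":{"plan":{"type":"array","items":{"type":"array","items":{"type":"number"}}},"squeeze":{"type":"number"}},"required":["plan"]}

```bash
mkdir -p pics; ls; python3 - <<'E'
from station import bot
import cv2
s=bot.get_state()
for k,v in s.items(): print(k,v)
print(bot.tip_reach)
for n in("scene","top"):
    cv2.imwrite(f"pics/{n}0.png",bot.snapshot(n)[:,:,::-1]); print(bot.calibration(n))
E
```

```text
pics
clock 0.0
q [ 1.03531351  0.60011755 -0.00250897  1.60014299  0.00178585  0.94291322
 -0.0798023 ]
qvel [ 1.37412134e-04  2.13099155e-03 -7.12950029e-04  2.71640131e-05
  4.07224835e-04  6.92855948e-04  5.58198896e-04]
effort [ 7.49644405e-04 -7.76446724e+01  1.56483784e+00 -2.58008552e+01
  1.23371487e-02  9.10479779e-03 -5.63573465e-06]
tool_pos [ 0.32083744 -0.64963066  0.24441823]
tcp_rot [-3.14002089e+00  1.52449765e-04  4.58802536e-01]
contact_force [-0.36517699 -0.47908972 -0.58124184]
moment [-0.03469283  0.02547098 -0.0458549 ]
grasp_force 0.0
width 0.085617995471813
0.014
{'fx': 409.98216116845026, 'fy': 409.98216116845026, 'cx': 314.5563357586557, 'cy': 198.5844348975568, 'distortion': array([-0.08197188,  0.        ,  0.        ,  0.        ,  0.        ]), 'rvec': array([ 1.98308989, -0.69842355,  0.44250507]), 'tvec': array([-0.34631319,  0.32385069,  0.59869301])}
{'fx': 508.4822328329323, 'fy': 508.4822328329323, 'cx': 316.56001115612605, 'cy': 207.91284546705538, 'distortion': array([0.04932519, 0.        , 0.        , 0.        , 0.        ]), 'rvec': array([ 2.18216339, -2.16688131,  0.05473783]), 'tvec': array([0.11020389, 0.52859044, 1.06776265])}
```

View pics/scene0.png

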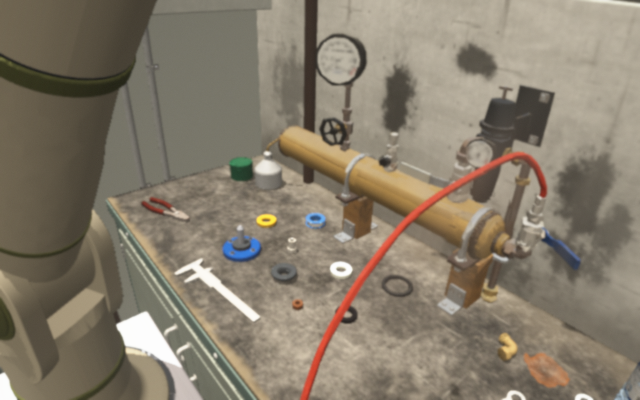

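View pics/top0.png

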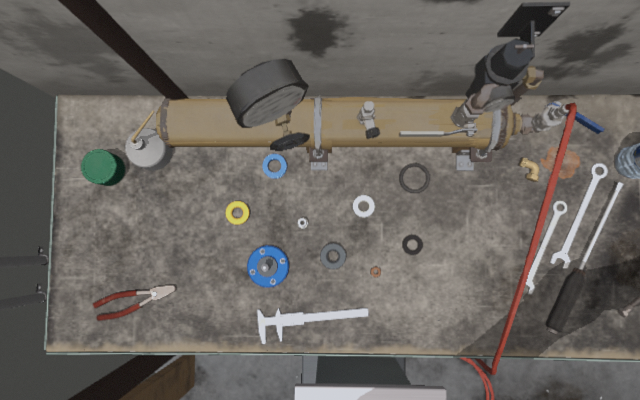

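Top view: the stand is at about (268,267), brass ring (237,212), white (364,206), black (412,244), gland (333,256). The bystanders are tape (274,166), nut (375,271), coupling (302,223) and O-ring (414,178). Next I'll look at an enlarged crop and measure.

```bash
cat > h.py <<'E'
import numpy as np, cv2
from station import bot
def cam(n):
    c=bot.calibration(n); K=np.array([[c["fx"],0,c["cx"]],[0,c["fy"],c["cy"]],[0,0,1.]])
    return K,c["distortion"],c["rvec"],c["tvec"]
def unproj(n,uv,z):
    K,d,r,t=cam(n); R=cv2.Rodrigues(r)[0]
    p=cv2.undistortPoints(np.array(uv,float).reshape(-1,1,2),K,d)[:,0]
    rays=np.c_[p,np.ones(len(p))]@R; o=-R.T@t
    return o+rays*((z-o[2])/rays[:,2])[:,None]
def proj(n,P):
    K,d,r,t=cam(n); return cv2.projectPoints(np.array(P,float).reshape(-1,1,3),r,t,K,d)[0][:,0]
def circ(x,y,z,r,N=72):
    a=np.linspace(0,2*np.pi,N,endpoint=False); return np.c_[x+r*np.cos(a),y+r*np.sin(a),z+0*a]
E
python3 - <<'E'
from h import *
im=cv2.imread("pics/top0.png")
c=im[145:295,215:435]
cv2.imwrite("pics/crop0.png",cv2.resize(c,None,fx=3.6,fy=3.6,interpolation=cv2.INTER_CUBIC))
for n,uv,z in [("stand",(268,267),.014),("brass",(237,212),.012),("white",(364,206),.012),("black",(412,244),.01),("gland",(333,256),.018),("tape",(274,166),.016),("coup",(302,223),.032),("nut",(375,271),.01),("oring",(414,178),.008)]:
    print(n,unproj("top",[uv],z).round(4))
E
```

```text
stand [[0.4011 0.2168 0.014 ]]
brass [[0.5185 0.2858 0.012 ]]
white [[0.5332 0.0121 0.012 ]]
black [[ 0.4525 -0.0904  0.01  ]]
gland [[0.4256 0.0782 0.018 ]]
tape [[0.6184 0.2068 0.016 ]]
coup [[0.4948 0.1442 0.032 ]]
nut [[ 0.3944 -0.0116  0.01  ]]
oring [[ 0.5948 -0.0958  0.008 ]]
```

View pics/crop0.png

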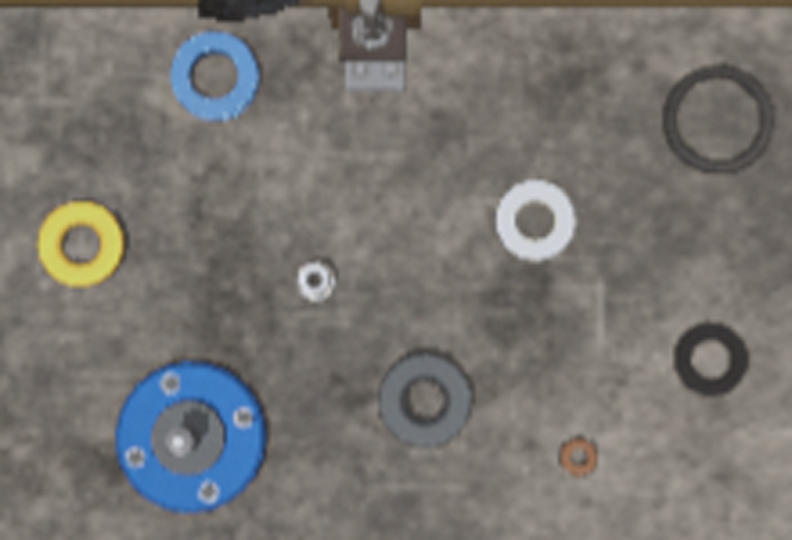

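```bash
cat >> h.py <<'E'
F={"stand":(.045,0,.014),"brass":(.026,0,.012),"white":(.024,0,.012),"black":(.022,0,.010),"gland":(.028,.010,.018)}
def mask(name,im):
    b,g,r=[im[...,i].astype(int) for i in range(3)]; h,s,v=cv2.split(cv2.cvtColor(im,cv2.COLOR_BGR2HSV))
    return {"stand":(b-r>60),"brass":(r-b>70)&(g-b>50),"white":(np.minimum(np.minimum(r,g),b)>150),"black":(v<88),"gland":(b-r>3)&(b-r<50)}[name]
def fit(cn,name,im,uv,dz=0,win=32,m=None):
    r,z0,z1=F[name]; z0+=dz; z1+=dz
    M=(mask(name,im) if m is None else m).astype(np.uint8); W=np.zeros_like(M); u,v=map(int,uv); W[max(v-win,0):v+win,max(u-win,0):u+win]=1
    cs=cv2.findContours(cv2.morphologyEx(M*W,cv2.MORPH_OPEN,np.ones((2,2))),cv2.RETR_EXTERNAL,cv2.CHAIN_APPROX_NONE)[0]
    c=max(cs,key=cv2.contourArea); c=cv2.convexHull(c)
    f=np.zeros_like(M); cv2.fillPoly(f,[c],1); ys,xs=np.nonzero(f); obs=np.array([xs.mean(),ys.mean()]); A=len(xs)
    p=unproj(cn,[obs],z1)[0,:2]
    for _ in range(6):
        hull=cv2.convexHull(np.r_[proj(cn,circ(*p,z0,r)),proj(cn,circ(*p,z1,r))].astype(np.float32))
        mm=cv2.moments(hull); q=np.array([mm["m10"],mm["m01"]])/mm["m00"]
        p=p+(unproj(cn,[obs],z1)-unproj(cn,[q],z1))[0,:2]
    return p,A,mm["m00"],f
E
python3 - <<'E'
from h import *
im=cv2.imread("pics/top0.png"); o=im.copy()
for n,uv in {"stand":(268,267),"brass":(237,212),"white":(364,206),"black":(412,244),"gland":(333,256)}.items():
    p,A,Am,f=fit("top",n,im,uv,win=28 if n=="stand" else 18); print(n,p.round(4),A,round(Am))
    o[cv2.morphologyEx(f,cv2.MORPH_GRADIENT,np.ones((2,2),np.uint8))>0]=(0,0,255)
print("tip",unproj("top",[(215+179/3.6-.4,145+442/3.6-.4)],.07))
cv2.imwrite("pics/fit0.png",cv2.resize(o[145:295,215:435],None,fx=3.6,fy=3.6,interpolation=cv2.INTER_NEAREST))
sc=cv2.imread("pics/scene0.png")
for n,uv in {"stand":(242,248),"brass":(266,221),"white":(341,270)}.items():
    p,A,Am,f=fit("scene",n,sc,uv,win=22); print("scene",n,p.round(4),A,round(Am))
E
```

```text
stand [0.4013 0.2166] 1385 1419
brass [0.5157 0.2847] 451 474
white [0.5318 0.0111] 402 400
black [ 0.4497 -0.0932] 330 350
gland [0.4238 0.0768] 506 547
tip [[0.40276737 0.2177582  0.07      ]]
scene stand [0.4023 0.2115] 650 858
scene brass [0.5191 0.2828] 237 239
scene white [0.536  0.0118] 320 323
```

View pics/fit0.png

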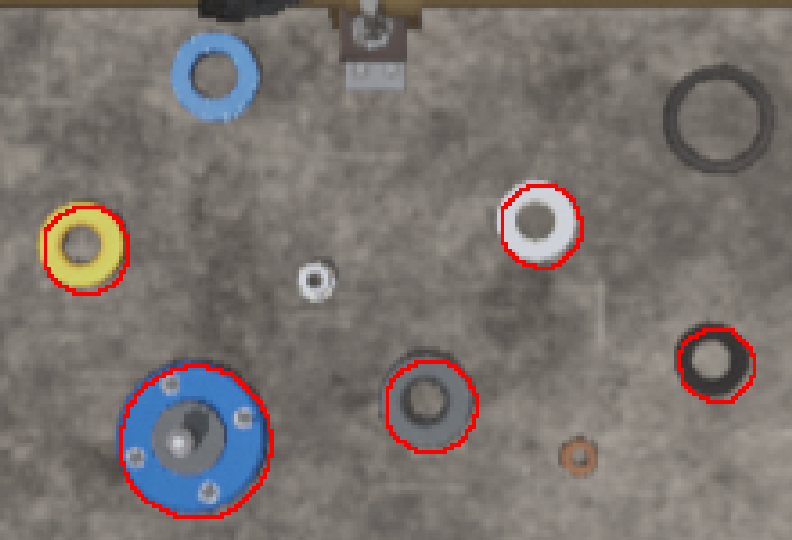

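```bash
sed -i 's/cv2.morphologyEx(M\*W,cv2.MORPH_OPEN,np.ones((2,2)))/M*W/' h.py
python3 - <<'E'
from h import *
im=cv2.imread("pics/top0.png"); o=cv2.resize(im,None,fx=4,fy=4,interpolation=cv2.INTER_CUBIC)
for n,uv in {"stand":(268,267),"brass":(237,212),"white":(364,206),"black":(412,244),"gland":(333,256)}.items():
    p,A,Am,f=fit("top",n,im,uv,win=28 if n=="stand" else 18); print(n,p.round(4),A,round(Am))
    r,z0,z1=F[n]
    for R,z in [(r,z1),(.0115,z1)]+([(.003,.07),(.022,.024)] if n=="stand" else []):
        if n=="stand" and R==.0115: continue
        cv2.polylines(o,[np.round((proj("top",circ(*p,z,R))+.5)*4-.5).astype(int)],True,(0,0,255),1)
cv2.imwrite("pics/fit1.png",o[580:1180,880:1680])
sc=cv2.imread("pics/scene0.png")
for n,uv in {"stand":(242,248),"brass":(266,221),"white":(341,270)}.items():
    p,A,Am,f=fit("scene",n,sc,uv,win=22); print("scene",n,p.round(4),A,round(Am))
E
```

```text
stand [0.4035 0.2187] 1385 1419
brass [0.5179 0.2869] 451 474
white [0.5339 0.0133] 402 399
black [ 0.4518 -0.091 ] 330 349
gland [0.4259 0.0792] 511 547
scene stand [0.4026 0.2171] 661 849
scene brass [0.5198 0.2886] 237 236
scene white [0.5367 0.0158] 320 321
```

View pics/fit1.png

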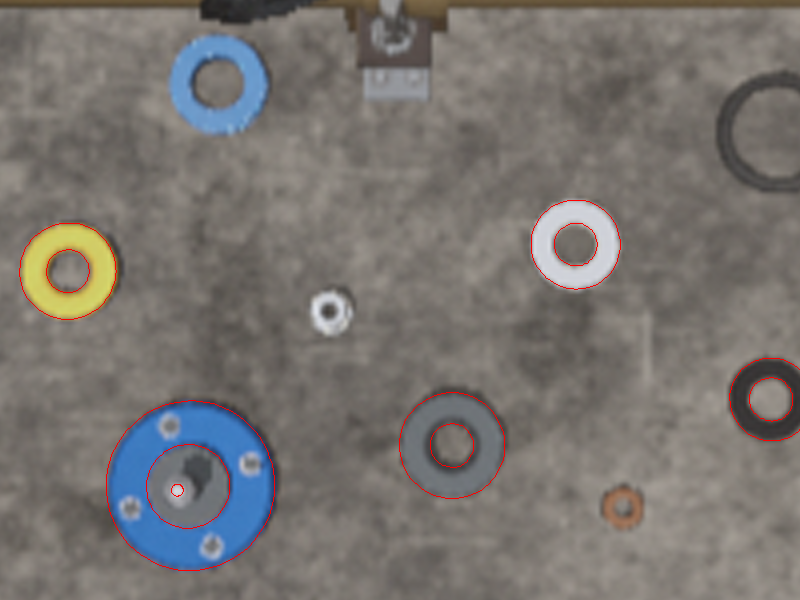

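The overlay matches every part's rim and hole to within about a pixel. The red hose lies between the arm and the work, so I'll triangulate it and the wheel.

```bash
python3 - <<'E'
from h import *
t=cv2.imread("pics/top0.png"); s=cv2.imread("pics/scene0.png")
def red(im):
    b,g,r=[im[...,i].astype(int) for i in range(3)]; return (r-g>90)&(r-b>90)
T=red(t);S=red(s)
D=cv2.distanceTransform((~S).astype(np.uint8),cv2.DIST_L2,5)
for row in list(range(106,375,16)):
    xs=np.nonzero(T[row,470:600])[0]
    if len(xs)==0: continue
    u=470+np.median(xs); best=[]
    for z in np.arange(-.05,.6,.005):
        P=unproj("top",[(u,row)],z); q=proj("scene",P)[0]
        if 0<=q[0]<640 and 0<=q[1]<400 and D[int(q[1]),int(q[0])]<2: best.append((P[0,0].round(3),P[0,1].round(3),round(z,3)))
    print(row,u,best[:1],best[-1:])
print("wheel",unproj("top",[(290,141)],.27), "scene check",proj("scene",unproj("top",[(290,141)],.27)))
E
```

```text
wheel [[0.62113325 0.153535   0.27      ]] scene check [[332.59291359 130.99651937]]
```

```bash
python3 - <<'E'
from h import *
t=cv2.imread("pics/top0.png"); s=cv2.imread("pics/scene0.png")
print(t[230:233,530:548].tolist()[0], s[220,405:425].tolist())
def red(im):
    h=cv2.cvtColor(im,cv2.COLOR_BGR2HSV); return ((h[...,0]<8)|(h[...,0]>172))&(h[...,1]>140)&(h[...,2]>70)
T=red(t);S=red(s)
D=cv2.distanceTransform((~S).astype(np.uint8),cv2.DIST_L2,5)
for row in list(range(106,375,16)):
    xs=np.nonzero(T[row,470:600])[0]
    if len(xs)==0: continue
    u=470+np.median(xs); best=[]
    for z in np.arange(-.05,.6,.005):
        P=unproj("top",[(u,row)],z); q=proj("scene",P)[0]
        if 0<=q[0]<640 and 0<=q[1]<400 and D[int(q[1]),int(q[0])]<2: best.append((P[0,0].round(3),P[0,1].round(3),round(z,3)))
    print(row,u,best[:1],best[-1:])
E
```

```text
[[111, 116, 122], [106, 111, 117], [103, 107, 113], [99, 104, 108], [85, 88, 102], [53, 62, 122], [66, 78, 160], [73, 82, 163], [72, 80, 162], [69, 78, 162], [69, 79, 164], [72, 84, 158], [104, 110, 132], [109, 114, 119], [114, 120, 125], [122, 128, 134], [107, 109, 115], [167, 165, 164]] [[73, 95, 224], [72, 94, 227], [68, 90, 225], [62, 85, 219], [58, 80, 210], [55, 77, 198], [52, 72, 179], [49, 68, 156], [45, 64, 132], [46, 65, 114], [45, 68, 101], [48, 71, 96], [49, 75, 97], [51, 78, 100], [52, 81, 103], [54, 85, 108], [55, 87, 111], [56, 90, 115], [60, 93, 119], [61, 98, 124]]
106 571.5 [(np.float64(0.676), np.float64(-0.301), np.float64(0.28))] [(np.float64(0.66), np.float64(-0.273), np.float64(0.34))]
122 569.0 [(np.float64(0.634), np.float64(-0.266), np.float64(0.345))] [(np.float64(0.633), np.float64(-0.264), np.float64(0.35))]
138 565.0 [(np.float64(0.611), np.float64(-0.26), np.float64(0.345))] [(np.float64(0.608), np.float64(-0.255), np.float64(0.355))]
154 560.0 [(np.float64(0.587), np.float64(-0.252), np.float64(0.345))] [(np.float64(0.586), np.float64(-0.25), np.float6
[... 301 characters left out ...]
p.float64(-0.239), np.float64(0.325))] [(np.float64(0.516), np.float64(-0.235), np.float64(0.335))]
218 541.5 [(np.float64(0.493), np.float64(-0.234), np.float64(0.32))] [(np.float64(0.493), np.float64(-0.232), np.float64(0.325))]
234 536.5 [(np.float64(0.469), np.float64(-0.23), np.float64(0.31))] [(np.float64(0.469), np.float64(-0.226), np.float64(0.32))]Traceback (most recent call last):
  File "<stdin>", line 13, in <module>
  File "h.py", line 7, in unproj
    K,d,r,t=cam(n); R=cv2.Rodrigues(r)[0]
            ~~~^^^
  File "h.py", line 4, in cam
    c=bot.calibration(n); K=np.array([[c["fx"],0,c["cx"]],[0,c["fy"],c["cy"]],[0,0,1.]])
ValueError: time passes only in moves, steps and waits
```

```bash
sed -i 's/^def cam(n):/import functools\n@functools.lru_cache\ndef cam(n):/' h.py; python3 - <<'E'
from h import *
t=cv2.imread("pics/top0.png"); s=cv2.imread("pics/scene0.png")
def red(im):
    h=cv2.cvtColor(im,cv2.COLOR_BGR2HSV); return ((h[...,0]<8)|(h[...,0]>172))&(h[...,1]>140)&(h[...,2]>70)
T=red(t);S=red(s)
D=cv2.distanceTransform((~S).astype(np.uint8),cv2.DIST_L2,5)
for row in list(range(250,395,12)):
    xs=np.nonzero(T[row,450:600])[0]
    if len(xs)==0: continue
    u=450+np.median(xs); best=[]
    for z in np.arange(-.05,.6,.005):
        P=unproj("top",[(u,row)],z); q=proj("scene",P)[0]
        if 0<=q[0]<640 and 0<=q[1]<400 and D[int(q[1]),int(q[0])]<2: best.append(P[0].round(3).tolist())
    print(row,u,best[:1],best[-1:])
E
```

```text
250 532.0 [[0.444, -0.227, 0.3]] [[0.444, -0.223, 0.31]]
262 527.5 [[0.425, -0.223, 0.29]] [[0.426, -0.219, 0.3]]
274 524.0 [[0.406, -0.223, 0.275]] [[0.407, -0.218, 0.29]]
286 520.5 [[0.386, -0.223, 0.26]] [[0.387, -0.217, 0.275]]
298 516.5 [[0.365, -0.221, 0.245]] [[0.366, -0.216, 0.26]]
310 511.5 [[0.342, -0.222, 0.22]] [[0.345, -0.215, 0.24]]
322 508.5 [[0.319, -0.223, 0.2]] [[0.322, -0.216, 0.22]]
334 504.5 [[0.294, -0.226, 0.17]] [[0.298, -0.217, 0.195]]
346 501.0 [[0.267, -0.229, 0.14]] [[0.272, -0.221, 0.165]]
358 480.0 [] []
370 491.0 [] []
382 488.0 [] []
394 488.0 [] []
```

The hose runs at y ≈ -0.22, about 0.29 m high at x = 0.4. I'll cross it at z ≈ 0.42 while turning the tool to yaw 90°.

Emit:
servo_tool(
  plan=[
    [0,0,-42,0,0,-7,-1],
    [0,0,-84,0,0,-14,-1],
    [0,0,-125,0,0,-21,-1],
    [20,-20,-165,0,0,-28,-1],
    [50,-50,-177,0,0,-35,-1],
    [76,-82,-177,0,0,-42,-1],
    [102,-110,-177,0,0,-49,-1],
    [128,-138,-177,0,0,-56,-1],
    [154,-166,-177,0,0,-63.7,-1],
    [180,-194,-177,0,0,-63.7,-1],
  ],
  squeeze=40,
)

```text
clock: 0.93
tool_pos: [0.3966, -0.3942, 0.4222]
tcp_rot: [-3.141, -0.0, 1.579]
contact_force: [0.5, -0.5, -0.7]
width: 0.0852
grasp_force: 0.0
```

Emit:
servo_tool(
  plan=[
    [41,4,0,0,0,0,-1],
    [82,8,0,0,0,0,-1],
    [123,12,0,0,0,0,-1],
    [164,16,0,0,0,0,-1],
    [205,20,0,0,0,0,-1],
    [246,24,0,0,0,0,-1],
    [287,28,0,0,0,0,-1],
    [326,32,10,0,0,0,-1],
    [364,36,25,0,0,0,-1],
    [400,40,45,0,0,0,-1],
  ],
)

```text
clock: 1.77
tool_pos: [0.4367, 0.0058, 0.3778]
tcp_rot: [3.139, 0.0, 1.571]
contact_force: [0.8, 0.7, -0.9]
width: 0.0857
grasp_force: 0.0
```

Emit:
servo_tool(
  plan=[
    [36,0,20,0,0,0,-1],
    [72,0,40,0,0,0,-1],
    [108,10,60,0,0,0,-1],
    [144,20,80,0,0,0,-1],
    [180,30,100,0,0,0,-1],
    [216,45,120,0,0,0,-1],
    [246,60,140,0,0,0,-1],
    [270,73,165,0,0,0,-1],
    [283,82,200,0,0,0,-1],
    [283,82,235,0,0,0,-1],
  ],
)

```text
clock: 2.6
tool_pos: [0.5201, 0.291, 0.1408]
tcp_rot: [3.14, -0.004, 1.573]
contact_force: [0.8, -0.5, -0.2]
width: 0.0851
grasp_force: 0.0
```

Emit:
servo_tool(
  plan=[
    [0,0,30,0,0,0,-1],
    [0,0,60,0,0,0,-1],
    [0,0,85,0,0,0,-1],
    [0,0,85,0,0,0,-1],
    [0,0,85,0,0,0,-1],
  ],
)

```text
clock: 3.02
tool_pos: [0.5179, 0.2864, 0.0564]
tcp_rot: [-3.139, 0.002, 1.571]
contact_force: [-0.5, 0.9, 0.9]
width: 0.0857
grasp_force: 0.0
```

```bash
python3 - <<'E'
from h import *
for n,a in (("top",(150,270,170,320)),("scene",(120,300,180,340))):
    im=bot.snapshot(n)[:,:,::-1]; cv2.imwrite(f"pics/{n}1.png",im)
s=bot.get_state(); print(s["tool_pos"],s["tcp_rot"])
a=cv2.imread("pics/top1.png")[140:300,180:340]; b=cv2.imread("pics/scene1.png")[120:280,190:350]
cv2.imwrite("pics/v1.png",cv2.resize(np.hstack([a,b]),(800,400),interpolation=cv2.INTER_CUBIC))
E
```

```text
[0.51915848 0.28712785 0.05852527] [ 3.14055090e+00 -8.02117667e-04  1.57062107e+00]
```

View pics/v1.png

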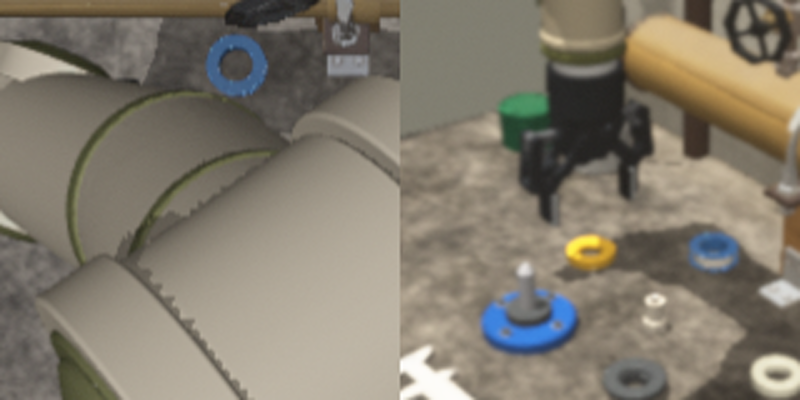

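Emit:
servo_tool(
  plan=[
    [0.5,1,20,0,0,0,-1],
    [0.5,1,36,0,0,0,-1],
    [0.5,1,42.5,0,0,0,-1],
    [0.5,1,42.5,0,0,0,-1],
    [0.5,1,42.5,0,0,0,1],
    [0.5,1,42.5,0,0,0,1],
    [0.5,1,42.5,0,0,0,1],
    [0.5,1,42.5,0,0,0,1],
    [0.5,1,42.5,0,0,0,1],
  ],
  squeeze=40,
)

```text
clock: 3.87
tool_pos: [0.52, 0.2873, 0.0164]
tcp_rot: [3.14, -0.001, 1.57]
contact_force: [-1.7, -2.1, 12.5]
width: 0.0466
grasp_force: 39.2
```

```bash
python3 - <<'E'
from h import *
im=bot.snapshot("scene")[:,:,::-1]
s=bot.get_state(); print(s["tool_pos"],s["width"],s["contact_force"])
cv2.imwrite("pics/v2.png",cv2.resize(im[160:260,210:330],(720,600),interpolation=cv2.INTER_CUBIC))
E
```

```text
[0.52004489 0.28736773 0.01634373] 0.04710618111067654 [-1.50883617 -0.87670629 12.10417824]
```

View pics/v2.png

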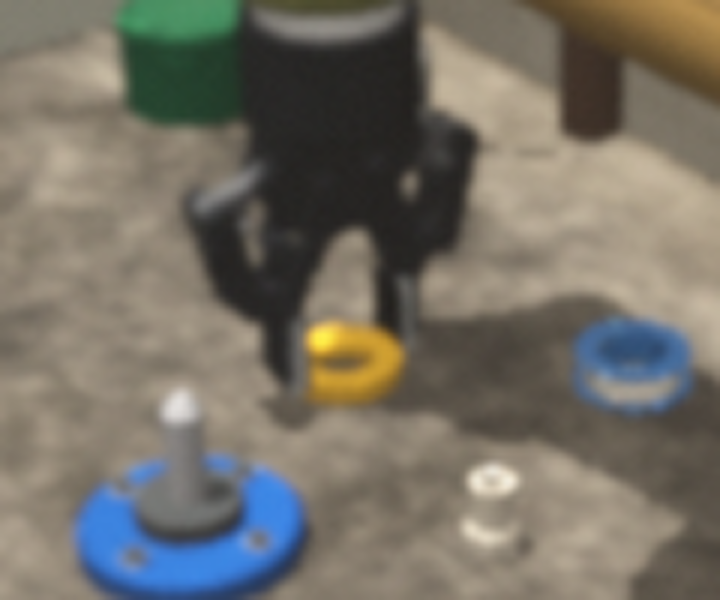

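```bash
python3 - <<'E'
from h import *
im=cv2.imread("pics/scene0.png"); im2=np.ascontiguousarray(bot.snapshot("scene")[:,:,::-1])
for i in (im,im2):
    m=mask("brass",i); ys,xs=np.nonzero(m[195:240,240:300]); print(xs.min()+240,xs.max()+240,ys.min()+195,ys.max()+195,len(xs), xs.mean()+240, ys.mean()+195)
def ov(x,y,z0,tilt=0):
    return proj("scene",[(x,y,z0)]).round(1)
print("ring centre exp",ov(.519,.2877,.006))
print("tips exp", ov(.520-.026,.287,.004),ov(.520+.026,.287,.004), "dy-20:",ov(.494,.267,.004))
big=cv2.resize(im2[160:260,210:330],(720,600),interpolation=cv2.INTER_CUBIC)
for (x,y,z,r),c in [((.519,.2877,.012,.026),(0,0,255)),((.519,.2877,.0,.026),(0,0,255)),((.519,.2877,.012,.0115),(0,0,255))]:
    q=proj("scene",circ(x,y,z,r)); cv2.polylines(big,[np.round((q-[210,160]+.5)*6-.5).astype(int)],True,c,1)
cv2.imwrite("pics/v3.png",big)
E
```

```text
256 276 214 227 226 265.7433628318584 220.10619469026548
261 276 214 226 171 268.2573099415205 219.82456140350877
ring centre exp [[265.7 220.2]]
tips exp [[257.9 224.1]] [[274.3 217.8]] dy-20: [[262.1 227.4]]
```

View pics/v3.png

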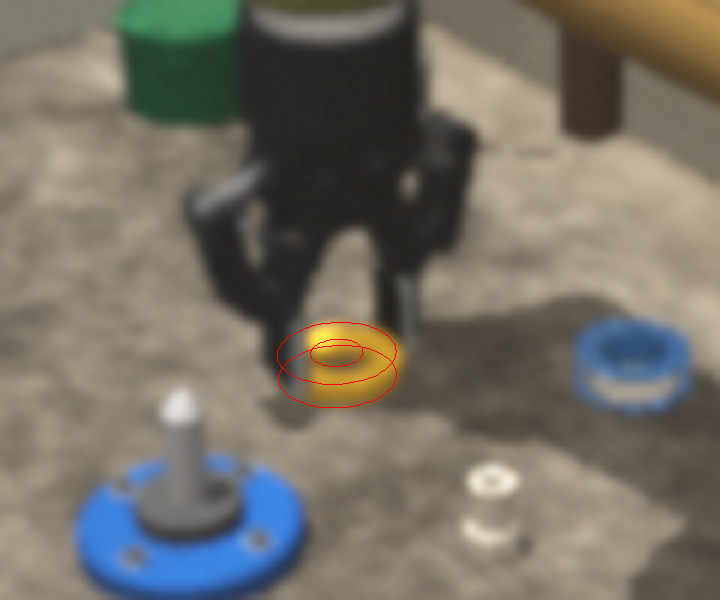

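Emit:
servo_tool(
  plan=[
    [0,0,-1,0,0,0,-1],
    [0,0,-2,0,0,0,-1],
    [0,0,-3,0,0,0,-1],
    [0,0,-3,0,0,0,-1],
  ],
)

```text
clock: 4.3
tool_pos: [0.5198, 0.2871, 0.0181]
tcp_rot: [3.141, -0.0, 1.57]
contact_force: [0.3, 0.7, 0.4]
width: 0.0856
grasp_force: 0.0
```

```bash
python3 - <<'E'
from h import *
im=np.ascontiguousarray(bot.snapshot("scene")[:,:,::-1]);s=bot.get_state(); print(s["tool_pos"],s["width"],s["contact_force"])
cv2.imwrite("pics/scene3.png",im)
p,A,Am,f=fit("scene","brass",im,(266,220),win=22);print(p,A,Am)
m=mask("brass",im); ys,xs=np.nonzero(m[195:240,240:300]); print(xs.min()+240,xs.max()+240,ys.min()+195,ys.max()+195,len(xs))
big=cv2.resize(im[160:260,210:330],(720,600),interpolation=cv2.INTER_CUBIC)
cv2.imwrite("pics/v4.png",big)
E
```

```text
[0.5197965  0.2871251  0.01790126] 0.08526475726333481 [-0.29011283 -0.70438902  0.07299558]
[0.52213932 0.28820468] 221 235.60036564455368
257 276 214 226 209
```

View pics/v4.png

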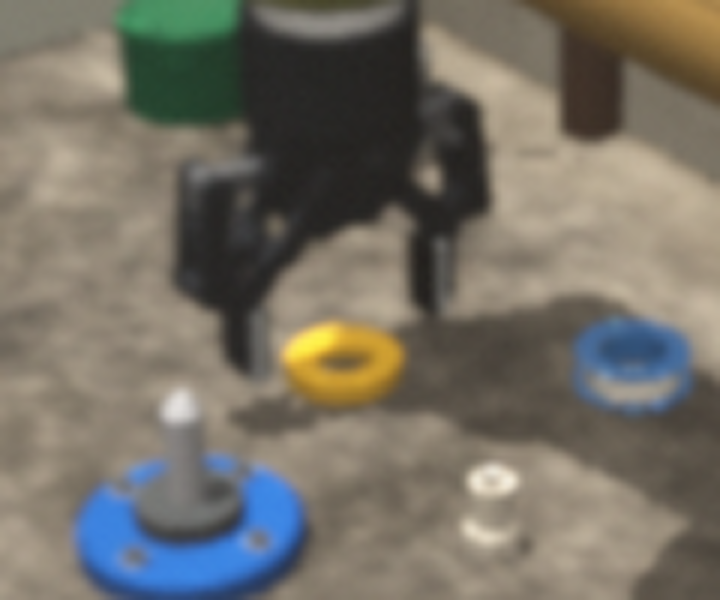

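```bash
python3 - <<'E'
from h import *
for z in (0,.005,.01,.015,.02,.025): print(z,*[proj("scene",[(x,y,z)]).round(1)[0] for x in(.477,.467,.563) for y in (.276,.298)])
K,d,r,t=cam("scene");print(-cv2.Rodrigues(r)[0].T@t)
E
```

```text
0 [254.7 229.3] [250.2 225.7] [251.4 230.6] [246.9 227. ] [281.9 218.7] [277.2 215.4]
0.005 [254.6 227.7] [250.1 224.1] [251.3 229. ] [246.8 225.3] [281.9 217.1] [277.2 213.8]
0.01 [254.5 226.1] [250.  222.4] [251.2 227.4] [246.6 223.7] [281.8 215.5] [277.1 212.2]
0.015 [254.4 224.4] [249.9 220.8] [251.1 225.7] [246.5 222.1] [281.8 213.9] [277.1 210.6]
0.02 [254.3 222.8] [249.7 219.2] [251. 224.] [246.4 220.4] [281.8 212.3] [277. 209.]
0.025 [254.2 221.1] [249.6 217.5] [250.8 222.4] [246.3 218.7] [281.7 210.7] [277.  207.4]
[ 0.02238745 -0.49737153  0.57910774]
```

Emit:
servo_tool(
  plan=[
    [0,1.5,5,0,0,0,-1],
    [0,1.5,9.5,0,0,0,-1],
    [0,1.5,9.5,0,0,0,-1],
    [0,1.5,9.5,0,0,0,1],
    [0,1.5,9.5,0,0,0,1],
    [0,1.5,9.5,0,0,0,1],
    [0,1.5,9.5,0,0,0,1],
    [0,1.5,9.5,0,0,0,1],
  ],
  squeeze=40,
)

```text
clock: 5.02
tool_pos: [0.5227, 0.2876, 0.0114]
tcp_rot: [3.137, -0.001, 1.571]
contact_force: [-2.2, -3.6, 33.9]
width: 0.0477
grasp_force: 54.8
```

Emit:
servo_tool(
  plan=[
    [0,0,-4,0,0,0,1],
    [0,0,-8,0,0,0,1],
    [0,0,-12,0,0,0,1],
    [0,0,-20,0,0,0,1],
    [0,0,-30,0,0,0,1],
    [0,0,-40,0,0,0,1],
    [0,0,-40,0,0,0,1],
    [0,0,-40,0,0,0,1],
  ],
  squeeze=40,
)

```text
clock: 5.68
tool_pos: [0.5216, 0.2872, 0.0491]
tcp_rot: [3.14, -0.001, 1.57]
contact_force: [-0.0, 0.5, -1.1]
width: 0.0474
grasp_force: 41.4
```

```bash
python3 - <<'E'
from h import *
im=np.ascontiguousarray(bot.snapshot("scene")[:,:,::-1]);s=bot.get_state(); print(s["tool_pos"],s["width"],s["contact_force"])
cv2.imwrite("pics/scene4.png",im)
big=cv2.resize(im[160:260,210:330],(720,600),interpolation=cv2.INTER_CUBIC)
cv2.imwrite("pics/v5.png",big)
E
```

```text
[0.52137708 0.28701539 0.04857191] 0.04750430068599864 [ 0.04495331  0.56652135 -1.17705188]
```

View pics/v5.png

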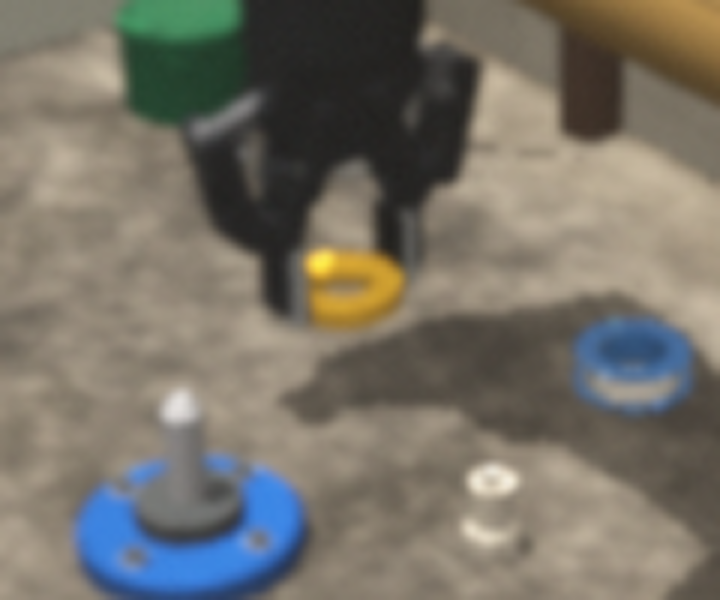

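The brass ring is held level at crop (352,290), and the 1.2 N load matches its weight. Now I'll carry it to above the stem.

Emit:
servo_tool(
  plan=[
    [0,0,-35,0,0,0,1],
    [0,0,-58,0,0,0,1],
    [-18,-30,-58,0,0,0,1],
    [-35,-59,-58,0,0,0,1],
    [-52,-88,-58,0,0,0,1],
    [-65,-110,-58,0,0,0,1],
    [-69.5,-117.5,-58,0,0,0,1],
    [-69.5,-117.5,-58,0,0,0,1],
    [-69.5,-117.5,-58,0,0,0,1],
    [-69.5,-117.5,-58,0,0,0,1],
  ],
)

```text
clock: 6.57
tool_pos: [0.4051, 0.2189, 0.1062]
tcp_rot: [3.141, -0.001, 1.57]
contact_force: [0.6, 0.3, -1.5]
width: 0.0478
grasp_force: 42.2
```

```bash
python3 - <<'E'
from h import *
im=np.ascontiguousarray(bot.snapshot("scene")[:,:,::-1]);s=bot.get_state(); print(s["tool_pos"],s["tcp_rot"],s["width"],s["contact_force"])
cv2.imwrite("pics/scene5.png",im); P=s["tool_pos"]
x0,y0=190,170
big=cv2.resize(im[y0:y0+100,x0:x0+120],(720,600),interpolation=cv2.INTER_CUBIC)
zu=P[2]-.0114
for (x,y,z,r),c in [((P[0],P[1],zu+.012,.026),(0,0,255)),((P[0],P[1],zu,.026),(0,0,255)),((P[0],P[1],zu+.012,.0115),(0,0,255)),((.4026,.2171,.014,.045),(0,255,0)),((.4026,.2171,.024,.022),(0,255,0)),((.4026,.2171,.070,.003),(0,255,0)),((.4026,.2171,.063,.008),(0,255,0))]:
    q=proj("scene",circ(x,y,z,r)); cv2.polylines(big,[np.round((q-[x0,y0]+.5)*6-.5).astype(int)],True,c,1)
cv2.imwrite("pics/v6.png",big)
E
```

```text
[0.40509235 0.21881803 0.10616616] [ 3.14070934e+00 -1.28478615e-03  1.57030356e+00] 0.04761877814772736 [ 0.35645998 -0.08569276 -1.45703347]
```

View pics/v6.png

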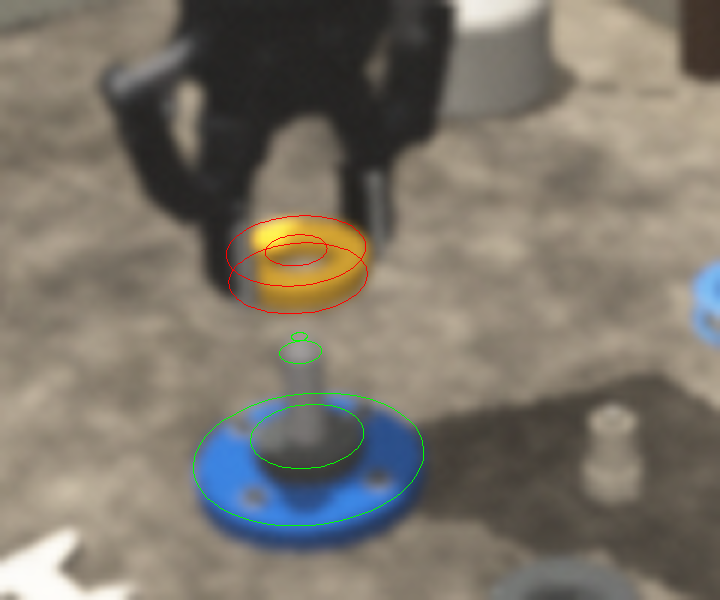

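```bash
python3 - <<'E'
from h import *
for f in ("scene0","scene5"):
    im=cv2.imread(f"pics/{f}.png"); b,g,r=[im[...,i].astype(int) for i in range(3)]
    for th in (15,25,40):
        M=(b-r>th); M[:205]=M[:205]&False if f=="scene0" else M[:205]
        print(f,th,*[a if i else a.round(4) for i,a in enumerate(fit("scene","stand",im,(242,248),win=24,m=M)[:3])])
im=cv2.imread("pics/scene5.png")
m=mask("brass",im)
ys,xs=np.nonzero(m[190:230,215:270]); print("ring px",xs.min()+215,xs.max()+215,ys.min()+190,ys.max()+190)
# fit ring by maximising edge: compare right & lower boundary of visible ring with model
from scipy.optimize import least_squares
obs=m.astype(np.uint8); 
def model(p,z):
    a=np.zeros((400,640),np.uint8); hull=cv2.convexHull(np.r_[proj("scene",circ(*p,z,.026)),proj("scene",circ(*p,z+.012,.026))].astype(np.float32))
    cv2.fillPoly(a,[np.round(hull*16).astype(int)],1,shift=4); return a
best=[]
for z in (.0928,.0948,.0968):
  for dx in np.arange(-.004,.0041,.001):
    for dy in np.arange(-.004,.0041,.001):
      p=(.405+dx,.2188+dy); a=model(p,z); W=np.zeros_like(a); W[200:235,234:270]=1   # right of the finger
      # fill the hole of observed
      h=cv2.morphologyEx(obs,cv2.MORPH_CLOSE,np.ones((9,9),np.uint8)); best.append((int(((a!=h)&(W>0)).sum()),p[0].round(4),p[1].round(4),z))
print(sorted(best)[:12])
E
```

```text
scene0 15 [0.4033 0.2183] 847 846.2111370014027
scene0 25 [0.4021 0.2172] 789 849.5953138981713
scene0 40 [0.4019 0.2157] 714 852.2089389157481
scene5 15 [0.403  0.2182] 844 846.7954566905973
scene5 25 [0.4019 0.217 ] 789 850.0613630480366
scene5 40 [0.4006 0.2149] 692 855.1893344117561
ring px 232 251 206 221
[(27, np.float64(0.404), np.float64(0.2208), 0.0968), (29, np.float64(0.405), np.float64(0.2228), 0.0948), (30, np.float64(0.401), np.float64(0.2198), 0.0968), (30, np.float64(0.403), np.float64(0.2188), 0.0968), (30, np.float64(0.404), np.float64(0.2218), 0.0948), (31, np.float64(0.403), np.float64(0.2228), 0.0948), (31, np.float64(0.404), np.float64(0.2208), 0.0948), (31, np.float64(0.405), np.float64(0.2208), 0.0948), (31, np.float64(0.405), np.float64(0.2218), 0.0948), (31, np.float64(0.406), np.float64(0.2228), 0.0948), (32, np.float64(0.402), np.float64(0.2168), 0.0968), (32, np.float64(0.402), np.float64(0.2178), 0.0968)]
```

Emit:
servo_tool(
  plan=[
    [-0.5,-1.5,0,0,0,0,1],
    [-0.5,-1.5,10,0,0,0,1],
    [-0.5,-1.5,20,0,0,0,1],
    [-0.5,-1.5,26,0,0,0,1],
    [-0.5,-1.5,32,0,0,0,1],
    [-0.5,-1.5,38,0,0,0,1],
    [-0.5,-1.5,44,0,0,0,1],
    [-0.5,-1.5,44,0,0,0,1],
  ],
)

```text
clock: 7.28
tool_pos: [0.402, 0.2173, 0.0613]
tcp_rot: [-3.141, 0.0, 1.571]
contact_force: [0.7, 1.0, -1.0]
width: 0.0475
grasp_force: 42.2
```

Emit:
servo_tool(
  plan=[
    [0,0,10,0,0,0,1],
    [0,0,18,0,0,0,1],
    [0,0,22,0,0,0,1],
    [0,0,24,0,0,0,1],
    [0,0,25,0,0,0,1],
    [0,0,25,0,0,0,1],
  ],
)

```text
clock: 7.78
tool_pos: [0.4022, 0.2172, 0.0373]
tcp_rot: [3.142, 0.0, 1.571]
contact_force: [1.1, -0.3, -1.4]
width: 0.0476
grasp_force: 42.2
```

Emit:
servo_tool(
  plan=[
    [0,0,1,0,0,0,1],
    [0,0,2,0,0,0,1],
    [0,0,3,0,0,0,1],
    [0,0,3,0,0,0,1],
  ],
)

```text
clock: 8.12
tool_pos: [0.4024, 0.2171, 0.0352]
tcp_rot: [3.14, -0.0, 1.571]
contact_force: [-1.9, -0.3, 15.3]
width: 0.0476
grasp_force: 43.5
```

Emit:
servo_tool(
  plan=[
    [0,0,-1,0,0,0,-1],
    [0,0,-1,0,0,0,-1],
    [0,0,-1,0,0,0,-1],
    [0,0,-1,0,0,0,-1],
    [0,0,-15,0,0,0,-1],
    [0,0,-45,0,0,0,-1],
    [0,0,-75,0,0,0,-1],
    [-30,25,-80,0,0,0,-1],
    [-65,45,-80,0,0,0,-1],
    [-100,66,-80,0,0,0,-1],
  ],
)

```text
clock: 8.95
tool_pos: [0.4692, 0.1163, 0.1151]
tcp_rot: [3.14, -0.001, 1.572]
contact_force: [0.4, 0.4, 0.7]
width: 0.0857
grasp_force: 0.0
```

Emit:
servo_tool(
  plan=[
    [-32,22,0,0,0,0,-1],
    [-64,44,0,0,0,0,-1],
    [-90,60,15,0,0,0,-1],
    [-103.5,66.5,40,0,0,0,-1],
    [-103.5,66.5,70,0,0,0,-1],
    [-103.5,66.5,70,0,0,0,-1],
    [-103.5,66.5,70,0,0,0,-1],
  ],
)

```text
clock: 9.53
tool_pos: [0.5335, 0.0139, 0.0434]
tcp_rot: [-3.138, 0.0, 1.571]
contact_force: [-0.7, 0.6, 0.1]
width: 0.0855
grasp_force: 0.0
```

```bash
python3 - <<'E'
from h import *
ims={n:np.ascontiguousarray(bot.snapshot(n)[:,:,::-1]) for n in("top","scene")}
for n in ims: cv2.imwrite(f"pics/{n}6.png",ims[n])
s=bot.get_state(); print(s["tool_pos"],s["contact_force"])
a=cv2.resize(ims["scene"][190:290,200:300],(400,400),interpolation=cv2.INTER_CUBIC); b=cv2.resize(ims["scene"][190:290,300:400],(400,400),interpolation=cv2.INTER_CUBIC)
cv2.imwrite("pics/v7.png",np.hstack([a,b]))
try: print(fit("scene","white",ims["scene"],(341,270),win=22)[:3])
except Exception as e: print(e)
try: print(fit("top","brass",ims["top"],(266,267),win=25,dz=.024)[:3])
except Exception as e: print(e)
E
```

```text
[0.53460525 0.01470415 0.0452493 ] [ 0.30291739  0.65385012 -0.55309369]
(array([0.5360941 , 0.01629688]), 302, 320.6521836267784)
(array([0.40337442, 0.2160737 ]), 461, 499.5600692948792)
```

View pics/v7.png

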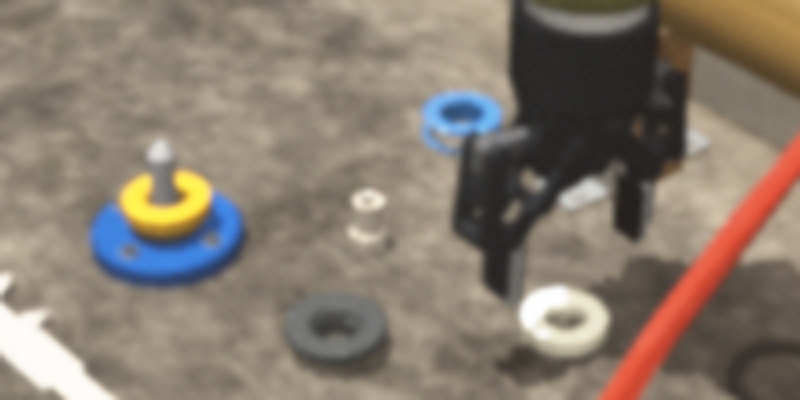

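Picture: the brass ring sits flat round the stem at crop (167,200). The open gripper is over the white ring at crop (565,320).

Emit:
servo_tool(
  plan=[
    [0.5,1,15,0,0,0,-1],
    [0.5,1,26,0,0,0,-1],
    [0.5,1,29,0,0,0,-1],
    [0.5,1,29,0,0,0,-1],
    [0.5,1,29,0,0,0,1],
    [0.5,1,29,0,0,0,1],
    [0.5,1,29,0,0,0,1],
    [0.5,1,29,0,0,0,1],
    [0.5,1,29,0,0,0,1],
    [0.5,1,29,0,0,0,1],
  ],
  squeeze=30,
)

```text
clock: 10.47
tool_pos: [0.5359, 0.0141, 0.0163]
tcp_rot: [3.14, 0.0, 1.571]
contact_force: [-1.5, -0.2, 10.9]
width: 0.0437
grasp_force: 29.0
```

Emit:
servo_tool(
  plan=[
    [0,0,-5,0,0,0,1],
    [0,0,-12,0,0,0,1],
    [0,0,-30,0,0,0,1],
    [0,0,-60,0,0,0,1],
    [0,0,-90,0,0,0,1],
    [0,0,-100,0,0,0,1],
    [0,0,-100,0,0,0,1],
  ],
)

```text
clock: 11.05
tool_pos: [0.5369, 0.0139, 0.1181]
tcp_rot: [3.137, -0.0, 1.57]
contact_force: [-0.1, 0.5, -1.0]
width: 0.0431
grasp_force: 30.7
```

Emit:
servo_tool(
  plan=[
    [35,-22,0,0,0,0,1],
    [70,-45,0,0,0,0,1],
    [105,-68,0,0,0,0,1],
    [140,-91,0,0,0,0,1],
    [172,-112,0,0,0,0,1],
    [196,-127,0,0,0,0,1],
    [205.3,-133.2,0,0,0,0,1],
    [205.3,-133.2,0,0,0,0,1],
    [205.3,-133.2,0,0,0,0,1],
  ],
)

```text
clock: 11.8
tool_pos: [0.4019, 0.2195, 0.1147]
tcp_rot: [-3.141, 0.001, 1.573]
contact_force: [0.8, -1.2, -0.4]
width: 0.0432
grasp_force: 30.7
```

```bash
python3 - <<'E'
from h import *
im=np.ascontiguousarray(bot.snapshot("scene")[:,:,::-1]);s=bot.get_state(); print(s["tool_pos"],s["tcp_rot"],s["width"],s["contact_force"])
cv2.imwrite("pics/scene7.png",im); P=s["tool_pos"]
x0,y0=190,170
big=cv2.resize(im[y0:y0+100,x0:x0+120],(720,600),interpolation=cv2.INTER_CUBIC)
zu=P[2]-.0155; x,y=.4034,.2185
for (z,r),c in [((zu+.012,.024),(0,0,255)),((zu,.024),(0,0,255)),((zu+.012,.0115),(0,0,255)),((.036,.026),(0,255,0)),((.070,.003),(0,255,0)),((.063,.008),(0,255,0))]:
    q=proj("scene",circ(x,y,z,r)); cv2.polylines(big,[np.round((q-[x0,y0]+.5)*6-.5).astype(int)],True,c,1)
cv2.imwrite("pics/v8.png",big)
E
```

```text
[0.40240791 0.21865805 0.11470831] [-3.14075250e+00  1.19313013e-03  1.57068933e+00] 0.04297015431123585 [ 0.91625346  0.28015208 -0.57675704]
```

View pics/v8.png

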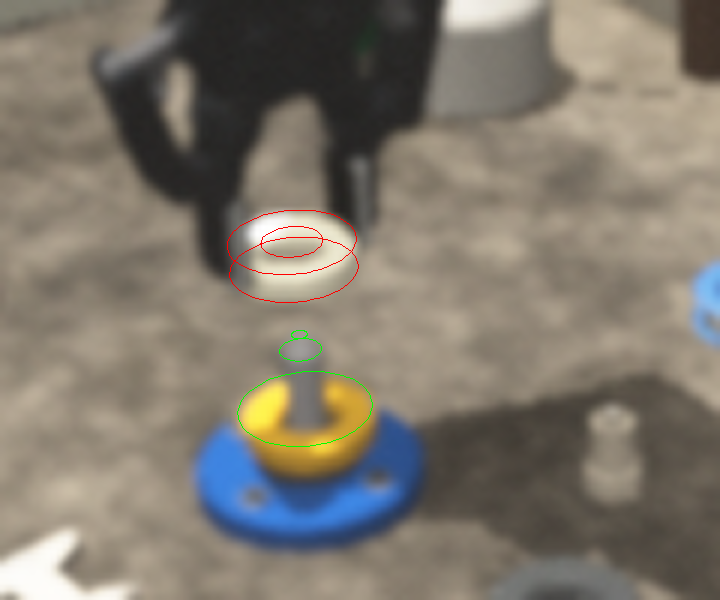

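Emit:
servo_tool(
  plan=[
    [0,0,15,0,0,0,1],
    [0,0,25,0,0,0,1],
    [0,0,32,0,0,0,1],
    [0,0,40,0,0,0,1],
    [0,0,48,0,0,0,1],
    [0,0,54,0,0,0,1],
    [0,0,58,0,0,0,1],
    [0,0,58,0,0,0,1],
  ],
)

```text
clock: 12.52
tool_pos: [0.4025, 0.2188, 0.0565]
tcp_rot: [-3.141, 0.001, 1.57]
contact_force: [-0.4, -0.3, 0.0]
width: 0.0436
grasp_force: 30.7
```

Emit:
servo_tool(
  plan=[
    [0,0,1,0,0,0,1],
    [0,0,2,0,0,0,1],
    [0,0,3,0,0,0,1],
    [0,0,3,0,0,0,1],
  ],
)

```text
clock: 12.85
tool_pos: [0.4026, 0.2194, 0.0544]
tcp_rot: [3.141, -0.0, 1.571]
contact_force: [1.1, 0.7, -0.2]
width: 0.0434
grasp_force: 30.7
```

Emit:
servo_tool(
  plan=[
    [0,0,1,0,0,0,1],
    [0,0,2,0,0,0,1],
    [0,0,3,0,0,0,1],
    [0,0,3,0,0,0,1],
  ],
)

```text
clock: 13.18
tool_pos: [0.4026, 0.2195, 0.0522]
tcp_rot: [3.14, -0.0, 1.571]
contact_force: [-2.1, -1.6, 19.8]
width: 0.0434
grasp_force: 32.3
```

Emit:
servo_tool(
  plan=[
    [0,0,-1,0,0,0,-1],
    [0,0,-1,0,0,0,-1],
    [0,0,-1,0,0,0,-1],
    [0,0,-1,0,0,0,-1],
    [0,0,-15,0,0,0,-1],
    [0,0,-45,0,0,0,-1],
    [0,0,-65,0,0,0,-1],
    [-38,6,-70,0,0,0,-1],
    [-77,12,-70,0,0,0,-1],
    [-116,18,-70,0,0,0,-1],
  ],
)

```text
clock: 14.02
tool_pos: [0.4207, 0.1026, 0.1217]
tcp_rot: [3.14, -0.001, 1.572]
contact_force: [0.6, -0.6, -0.0]
width: 0.0852
grasp_force: 0.0
```

Emit:
servo_tool(
  plan=[
    [-39,6,0,0,0,0,-1],
    [-78,12,0,0,0,0,-1],
    [-117,20,0,0,0,0,-1],
    [-154,28,10,0,0,0,-1],
    [-182,33.2,35,0,0,0,-1],
    [-194,33.2,65,0,0,0,-1],
    [-194,33.2,75,0,0,0,-1],
    [-194,33.2,75,0,0,0,-1],
    [-194,33.2,75,0,0,0,-1],
  ],
)

```text
clock: 14.77
tool_pos: [0.4532, -0.0902, 0.0459]
tcp_rot: [-3.14, -0.0, 1.571]
contact_force: [-0.5, 0.6, 0.1]
width: 0.0854
grasp_force: 0.0
```

```bash
python3 - <<'E'
from h import *
ims={n:np.ascontiguousarray(bot.snapshot(n)[:,:,::-1]) for n in("top","scene")}
for n in ims: cv2.imwrite(f"pics/{n}8.png",ims[n])
s=bot.get_state(); print(s["tool_pos"],s["contact_force"])
a=cv2.resize(ims["scene"][190:290,200:300],(400,400),interpolation=cv2.INTER_CUBIC); b=cv2.resize(ims["scene"][230:350,290:410],(400,400),interpolation=cv2.INTER_CUBIC)
for z,r in ((.01,.022),(.01,.0115)):
    q=proj("scene",circ(.453,-.09,z,r)); cv2.polylines(b,[np.round((q-[290,230]+.5)*(400/120)-.5).astype(int)],True,(0,255,0),1)
cv2.imwrite("pics/v9.png",np.hstack([a,b]))
for n,z,k in(("white",.036,"top"),("white",.036,"scene")):
  try: print(fit(k,n,ims[k],(266,267) if k=="top" else (241,238),win=25,dz=z)[:3])
  except Exception as e: print(e)
E
```

```text
[ 0.45391663 -0.08983142  0.04692605] [-0.63526333  0.12137942  0.15135062]
(array([0.40231579, 0.21904998]), 452, 437.2899130168371)
(array([0.40693954, 0.22528351]), 301, 270.6496318834834)
```

View pics/v9.png

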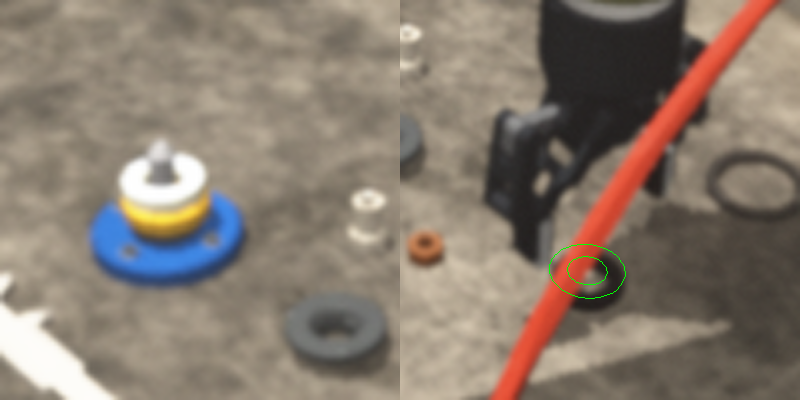

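The white ring lies flat on the brass one, crop (163,180). The hose partly hides the black ring, so I'll use its top-view fit.

Emit:
servo_tool(
  plan=[
    [-1,-0.5,15,0,0,0,-1],
    [-1,-0.5,28,0,0,0,-1],
    [-1,-0.5,32,0,0,0,-1],
    [-1,-0.5,32,0,0,0,-1],
    [-1,-0.5,32,0,0,0,1],
    [-1,-0.5,32,0,0,0,1],
    [-1,-0.5,32,0,0,0,1],
    [-1,-0.5,32,0,0,0,1],
    [-1,-0.5,32,0,0,0,1],
    [-1,-0.5,32,0,0,0,1],
  ],
  squeeze=30,
)

```text
clock: 15.7
tool_pos: [0.4533, -0.0917, 0.0151]
tcp_rot: [3.14, 0.0, 1.57]
contact_force: [-1.0, -0.1, 11.1]
width: 0.0392
grasp_force: 28.8
```

Emit:
servo_tool(
  plan=[
    [0,0,-5,0,0,0,1],
    [0,0,-12,0,0,0,1],
    [0,0,-30,0,0,0,1],
    [0,0,-60,0,0,0,1],
    [0,0,-90,0,0,0,1],
    [0,0,-105,0,0,0,1],
    [0,0,-105,0,0,0,1],
  ],
)

```text
clock: 16.28
tool_pos: [0.4541, -0.0922, 0.1222]
tcp_rot: [3.137, 0.001, 1.569]
contact_force: [0.3, -0.4, -0.6]
width: 0.0393
grasp_force: 30.4
```

Emit:
servo_tool(
  plan=[
    [39,-6,0,0,0,0,1],
    [78,-12,0,0,0,0,1],
    [117,-19,0,0,0,0,1],
    [156,-25,0,0,0,0,1],
    [195,-31,0,0,0,0,1],
    [234,-38,0,0,0,0,1],
    [270,-44,0,0,0,0,1],
    [300,-48.5,0,0,0,0,1],
    [309.5,-49.8,0,0,0,0,1],
    [309.5,-49.8,0,0,0,0,1],
  ],
)

```text
clock: 17.12
tool_pos: [0.4027, 0.221, 0.119]
tcp_rot: [-3.142, -0.002, 1.575]
contact_force: [1.1, 0.1, -0.4]
width: 0.0394
grasp_force: 30.4
```

```bash
python3 - <<'E'
from h import *
im=np.ascontiguousarray(bot.snapshot("scene")[:,:,::-1]);s=bot.get_state(); print(s["tool_pos"],s["tcp_rot"],s["width"],s["contact_force"])
cv2.imwrite("pics/scene9.png",im); P=s["tool_pos"]
x0,y0=190,170
big=cv2.resize(im[y0:y0+100,x0:x0+120],(720,600),interpolation=cv2.INTER_CUBIC)
big=np.clip(big.astype(float)*1.8,0,255).astype(np.uint8)
zu=P[2]-.0145; x,y=.4034,.2185
for (z,r),c in [((zu+.010,.022),(0,0,255)),((zu,.022),(0,0,255)),((zu+.010,.0115),(0,0,255)),((.048,.024),(0,255,0)),((.070,.003),(0,255,0)),((.063,.008),(0,255,0))]:
    q=proj("scene",circ(x,y,z,r)); cv2.polylines(big,[np.round((q-[x0,y0]+.5)*6-.5).astype(int)],True,c,1)
cv2.imwrite("pics/v10.png",big)
E
```

```text
[0.40286472 0.21862119 0.11879193] [-3.14102902e+00  3.22012266e-04  1.57318052e+00] 0.03927822894391725 [-0.00460887 -1.80681599 -0.47409304]
```

View pics/v10.png

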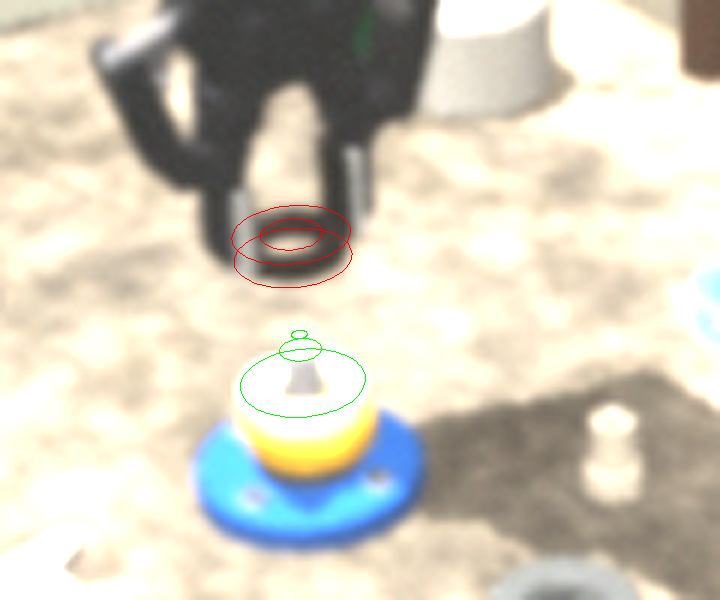

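Emit:
servo_tool(
  plan=[
    [0,0,15,0,0,0,1],
    [0,0,25,0,0,0,1],
    [0,0,31,0,0,0,1],
    [0,0,37,0,0,0,1],
    [0,0,43,0,0,0,1],
    [0,0,48,0,0,0,1],
    [0,0,52,0,0,0,1],
    [0,0,52,0,0,0,1],
  ],
)

```text
clock: 17.83
tool_pos: [0.4032, 0.2178, 0.0667]
tcp_rot: [-3.141, 0.0, 1.571]
contact_force: [-0.1, -0.0, 0.6]
width: 0.0394
grasp_force: 30.4
```

Emit:
servo_tool(
  plan=[
    [0,0,1,0,0,0,1],
    [0,0,2,0,0,0,1],
    [0,0,3,0,0,0,1],
    [0,0,3,0,0,0,1],
  ],
)

```text
clock: 18.17
tool_pos: [0.4034, 0.218, 0.0643]
tcp_rot: [3.141, -0.0, 1.571]
contact_force: [-0.6, -0.6, -0.5]
width: 0.0395
grasp_force: 30.4
```

Emit:
servo_tool(
  plan=[
    [0,0,1,0,0,0,1],
    [0,0,2,0,0,0,1],
    [0,0,2.5,0,0,0,1],
    [0,0,2.5,0,0,0,1],
  ],
)

```text
clock: 18.5
tool_pos: [0.4035, 0.218, 0.063]
tcp_rot: [3.14, -0.0, 1.571]
contact_force: [-3.2, -2.0, 23.2]
width: 0.0393
grasp_force: 32.4
```

Emit:
servo_tool(
  plan=[
    [0,0,-1,0,0,0,-1],
    [0,0,-1,0,0,0,-1],
    [0,0,-1,0,0,0,-1],
    [0,0,-1,0,0,0,-1],
    [0,0,-15,0,0,0,-1],
    [0,0,-40,0,0,0,-1],
    [0,0,-60,0,0,0,-1],
    [-36,6,-64,0,0,0,-1],
    [-72,12,-64,0,0,0,-1],
    [-108,18,-64,0,0,0,-1],
  ],
)

```text
clock: 19.33
tool_pos: [0.4216, 0.1091, 0.1261]
tcp_rot: [3.141, -0.0, 1.572]
contact_force: [0.3, -0.8, -0.8]
width: 0.0856
grasp_force: 0.0
```

Emit:
servo_tool(
  plan=[
    [-25,5,5,0,0,0,-1],
    [-30.8,5.8,30,0,0,0,-1],
    [-30.8,5.8,60,0,0,0,-1],
    [-30.8,5.8,70,0,0,0,-1],
    [-30.8,5.8,70,0,0,0,-1],
    [-30.8,5.8,70,0,0,0,-1],
  ],
)

```text
clock: 19.83
tool_pos: [0.4267, 0.0793, 0.0554]
tcp_rot: [-3.14, 0.001, 1.572]
contact_force: [-0.7, -0.6, -0.0]
width: 0.0853
grasp_force: 0.0
```

```bash
python3 - <<'E'
from h import *
ims={n:np.ascontiguousarray(bot.snapshot(n)[:,:,::-1]) for n in("top","scene")}
for n in ims: cv2.imwrite(f"pics/{n}10.png",ims[n])
s=bot.get_state(); print(s["tool_pos"],s["contact_force"])
im=ims["scene"]; x0,y0=205,190
big=cv2.resize(im[y0:y0+100,x0:x0+130],(780,600),interpolation=cv2.INTER_CUBIC)
for (x,y,z,r) in [(.4265,.0797,.018,.028),(.4265,.0797,.018,.0115),(.4034,.2185,.058,.022)]:
    q=proj("scene",circ(x,y,z,r)); cv2.polylines(big,[np.round((q-[x0,y0]+.5)*6-.5).astype(int)],True,(0,255,0),1)
cv2.imwrite("pics/v11.png",big)
E
```

```text
[0.42729675 0.0795322  0.05631242] [-0.28446878  0.29699051 -0.29356902]
```

View pics/v11.png

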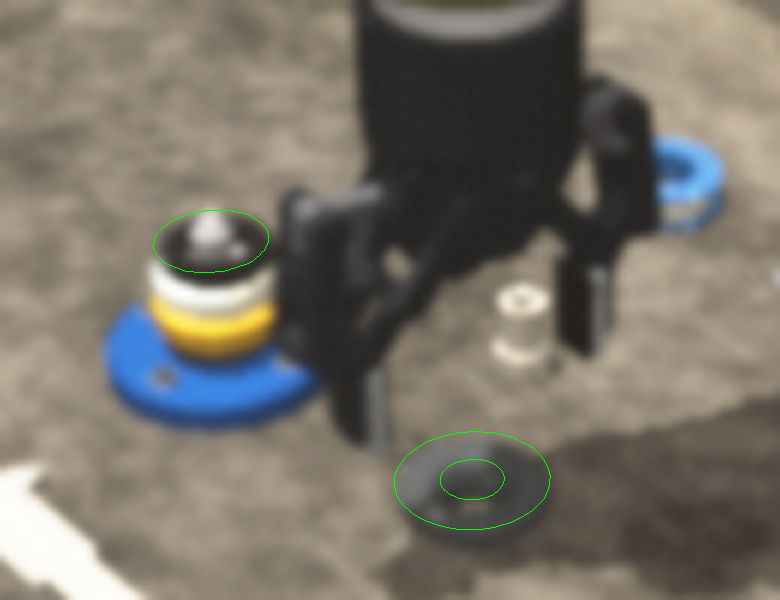

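The black ring lies flat on the stack at crop (210,243), and the gland outline matches at crop (472,480). Next I'll grip the gland by its flange.

Emit:
servo_tool(
  plan=[
    [0,0,20,0,0,0,-1],
    [0,0,34,0,0,0,-1],
    [0,0,39,0,0,0,-1],
    [0,0,39,0,0,0,-1],
    [0,0,39,0,0,0,1],
    [0,0,39,0,0,0,1],
    [0,0,39,0,0,0,1],
    [0,0,39,0,0,0,1],
    [0,0,39,0,0,0,1],
  ],
  squeeze=45,
)

```text
clock: 20.68
tool_pos: [0.4274, 0.0792, 0.0181]
tcp_rot: [3.14, -0.001, 1.57]
contact_force: [-2.3, -0.1, 15.4]
width: 0.0509
grasp_force: 43.9
```

Emit:
servo_tool(
  plan=[
    [0,0,-5,0,0,0,1],
    [0,0,-12,0,0,0,1],
    [0,0,-30,0,0,0,1],
    [0,0,-60,0,0,0,1],
    [0,0,-90,0,0,0,1],
    [0,0,-100,0,0,0,1],
    [0,0,-100,0,0,0,1],
  ],
)

```text
clock: 21.27
tool_pos: [0.428, 0.0788, 0.1193]
tcp_rot: [3.138, -0.001, 1.569]
contact_force: [0.3, -1.0, -1.1]
width: 0.0507
grasp_force: 47.3
```

Emit:
servo_tool(
  plan=[
    [30,-5,0,0,0,0,1],
    [60,-10,0,0,0,0,1],
    [90,-15,0,0,0,0,1],
    [118,-20,0,0,0,0,1],
    [134,-23,0,0,0,0,1],
    [139.3,-23.5,0,0,0,0,1],
    [139.3,-23.5,0,0,0,0,1],
    [139.3,-23.5,0,0,0,0,1],
    [139.3,-23.5,0,0,0,0,1],
  ],
)

```text
clock: 22.02
tool_pos: [0.4036, 0.2168, 0.1163]
tcp_rot: [-3.141, 0.002, 1.569]
contact_force: [-0.3, 0.1, -1.7]
width: 0.0508
grasp_force: 47.3
```

```bash
python3 - <<'E'
from h import *
im=np.ascontiguousarray(bot.snapshot("scene")[:,:,::-1]);s=bot.get_state(); print(s["tool_pos"],s["tcp_rot"],s["width"],s["contact_force"])
cv2.imwrite("pics/scene11.png",im); P=s["tool_pos"]
x0,y0=190,170
big=cv2.resize(im[y0:y0+100,x0:x0+120],(720,600),interpolation=cv2.INTER_CUBIC)
big=np.clip(big.astype(float)*1.4,0,255).astype(np.uint8)
zu=P[2]-.0175; x,y=.4034,.2185
for (z,r),c in [((zu+.018,.028),(0,0,255)),((zu,.017),(0,0,255)),((zu+.018,.0115),(0,0,255)),((.070,.003),(0,255,0)),((.063,.008),(0,255,0))]:
    q=proj("scene",circ(x,y,z,r)); cv2.polylines(big,[np.round((q-[x0,y0]+.5)*6-.5).astype(int)],True,c,1)
cv2.imwrite("pics/v12.png",big)
E
```

```text
[0.40376897 0.21678513 0.11644402] [-3.14102810e+00  1.30932795e-03  1.56880399e+00] 0.05086063870530058 [ 0.06030968  0.19151294 -1.87878251]
```

View pics/v12.png

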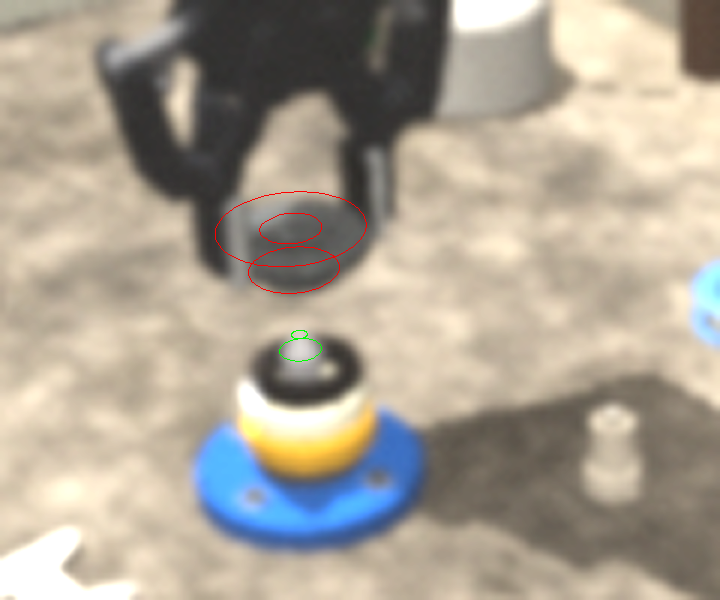

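Emit:
servo_tool(
  plan=[
    [1.2,-0.3,5,0,0,0,1],
    [1.2,-0.3,12,0,0,0,1],
    [1.2,-0.3,18,0,0,0,1],
    [1.2,-0.3,24,0,0,0,1],
    [1.2,-0.3,30,0,0,0,1],
    [1.2,-0.3,35,0,0,0,1],
    [1.2,-0.3,38,0,0,0,1],
    [1.2,-0.3,38,0,0,0,1],
  ],
)

```text
clock: 22.73
tool_pos: [0.403, 0.2196, 0.078]
tcp_rot: [-3.141, 0.001, 1.571]
contact_force: [0.6, 0.5, -1.3]
width: 0.0509
grasp_force: 47.3
```

Emit:
servo_tool(
  plan=[
    [0,0,1,0,0,0,1],
    [0,0,2,0,0,0,1],
    [0,0,2.5,0,0,0,1],
    [0,0,2.5,0,0,0,1],
  ],
)

```text
clock: 23.07
tool_pos: [0.4034, 0.2196, 0.0764]
tcp_rot: [3.141, -0.0, 1.57]
contact_force: [0.4, -0.3, -1.0]
width: 0.0509
grasp_force: 47.3
```

Emit:
servo_tool(
  plan=[
    [0,0,1,0,0,0,1],
    [0,0,2,0,0,0,1],
    [0,0,2.5,0,0,0,1],
    [0,0,2.5,0,0,0,1],
  ],
)

```text
clock: 23.4
tool_pos: [0.4035, 0.2198, 0.0758]
tcp_rot: [3.138, -0.0, 1.571]
contact_force: [-5.5, -5.1, 36.6]
width: 0.0506
grasp_force: 50.0
```

Emit:
servo_tool(
  plan=[
    [0,0,-2,0,0,0,1],
    [0,0,-2,0,0,0,-1],
    [0,0,-2,0,0,0,-1],
    [0,0,-2,0,0,0,-1],
    [0,0,-2,0,0,0,-1],
    [0,0,-20,0,0,0,-1],
    [0,0,-50,0,0,0,-1],
    [-35,0,-60,0,0,0,-1],
    [-75,5,-60,0,0,0,-1],
    [-115,10,-60,0,0,0,-1],
  ],
)

```text
clock: 24.23
tool_pos: [0.4135, 0.1041, 0.1343]
tcp_rot: [3.14, -0.001, 1.573]
contact_force: [1.4, -0.3, -0.2]
width: 0.0853
grasp_force: 0.0
```

Emit:
servo_tool(
  plan=[
    [-40,5,0,0,0,0,-1],
    [-80,10,0,0,0,0,-1],
    [-110,15,0,0,0,0,-1],
    [-110,15,0,0,0,0,-1],
    [-110,15,0,0,0,0,-1],
  ],
)

```text
clock: 24.65
tool_pos: [0.4282, -0.0072, 0.1334]
tcp_rot: [-3.141, 0.0, 1.566]
contact_force: [-1.5, 1.1, 0.3]
width: 0.0857
grasp_force: 0.0
```

```bash
python3 - <<'E'
from h import *
ims={n:np.ascontiguousarray(bot.snapshot(n)[:,:,::-1]) for n in("top","scene")}
for n in ims: cv2.imwrite(f"pics/{n}12.png",ims[n])
s=bot.get_state(); print(s["clock"],s["tool_pos"],s["contact_force"],s["width"])
b=cv2.resize(ims["scene"][205:275,205:275],(400,400),interpolation=cv2.INTER_CUBIC); a=cv2.resize(ims["top"][230:300,230:300],(400,400),interpolation=cv2.INTER_CUBIC)
for z,r in ((.076,.028),(.076,.0115)):
    q=proj("top",circ(.4034,.2185,z,r)); cv2.polylines(a,[np.round((q-[230,230]+.5)*(400/70)-.5).astype(int)],True,(0,255,0),1)
    q=proj("scene",circ(.4034,.2185,z,r)); cv2.polylines(b,[np.round((q-[205,205]+.5)*(400/70)-.5).astype(int)],True,(0,255,0),1)
cv2.imwrite("pics/v13.png",np.hstack([a,b]))
E
```

```text
24.75 [ 0.42836272 -0.00460924  0.13371343] [-0.14708094  0.4407117  -0.05403953] 0.08542719102085718
```

View pics/v13.png

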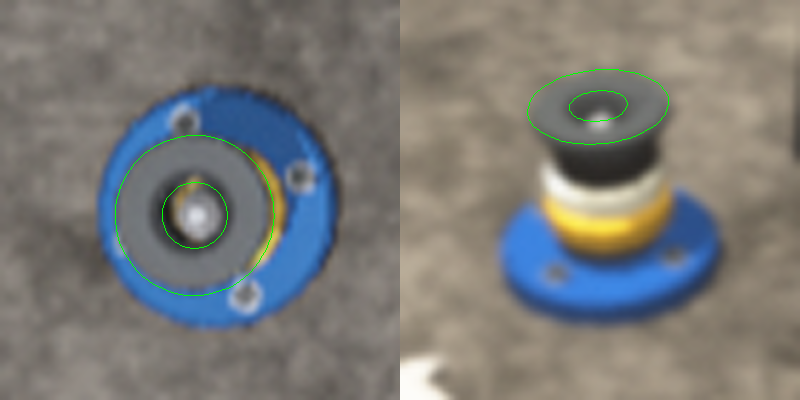

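The gland is flat, centred and flange up on the stack, with its rim at the predicted height in both views. The gripper is clear of everything.

```bash
python3 -c "
from station import bot
print(bot.finish_job())"
```

```text
the job is handed in; nothing more can be done
None
```

The packing set is on the stem in the order asked (brass, white, black, then the gland with its flange up), each part flat on the one below in the last pictures; I handed the job in at about 25 s, and the nut, coupling, tape and O-ring were not moved.

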